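Lay an assembly kit tray in order of use

ROBOT

A 7-joint arm with a two-finger parallel gripper is mounted at the origin on a cart in front of the work surface, level with it; the furniture and walls round the work are solid. World frame = base frame: x ahead of the robot, y to its left, z up, the work surface at z = 0. Lengths are in m, angles in rad, forces in N, time in s.
With the tool pointing down it reaches from about 0.375 to 0.925 m from the base axis. Payload 3.1 kg.
Tool frame: the origin (TCP) lies on the front face of the gripper's body, between the roots of the fingers; the fingertips stand 73 mm ahead of it and the grasp point (between the pads) lies 54 mm ahead of it; z points along the fingers, y is the line along which they close (so a half turn about z gives the same grasp; the last joint's range is limited). The gripper opens to 85 mm and grips with 20 to 120 N. Pads are 22 mm wide; open, the fingers measure 114 mm over their backs; the gripper's body (76 mm by 85 mm) begins 54 mm behind the grasp point. The pads swing forward as they close: fully open they stand 13 mm farther back than shut.
Start: joints at [1.056, 0.383, 0.044, 1.598, -0.018, 1.161, -0.05], TCP at [0.263, -0.594, 0.304] pointing down, gripper open.
Joint ranges: [-2.61, 2.61], [-0.41, 2.15], [-1.48, 1.57], [0, 2.5], [-1.57, 4.71], [0.05, 1.97], [-2.85, 2.85]. Speed limits (rad/s): [2.79, 2.79, 3.14, 3.14, 3.14, 3.14, 3.14].

INTERFACE

Orientations are given as a unit quaternion [x, y, z, w].
In Python, from station import telemetry, vision, env gives the robot as it stands.
- The arm moves only by the tool arm_command, never from a script. Its argument "targets" is a list that holds one entry, the list of rows, each a list of 5 numbers: the opening, from -1 (shut) to 1 (fully open), then the shift along the tool's x, y, z in m, then the turn about the tool's z in degrees. In form: [[[jaw, tx, ty, tz, twist], ...]]. A call has 1 to 12 rows; each row shifts and turns the commanded pose from where the row before left it, along the tool's axes as they then stand; what a row does not reach is not made up. A row lasts 1/8 s, in which the tool goes at most 62.5 mm and 10.7 degrees, less where a joint would pass 70% of its speed; a pose out of reach is approached as far as the arm can. A call is refused whole if a number of a shift passes 0.0625 or a number of a turn 10.7, either way. A call with a gripper value outside its range is refused whole. The fingers move at their own pace and stop on an object; "grip_force" is the grip in N (left out, the last holds). Time passes only in rows, so rows that do not move let the fingers close. It gives the time, the measured TCP pose, the force, the opening and the grip force at its end, in the units of the state.
- telemetry.sense(): the state, without advancing time (a new reading comes with each control period).
- vision.grab_frame(name): name is "side" or "top" or "wrist"; returns a dict with "pixels" (420x560x3 uint8, red, green, blue), "fx", "fy", "cx", "cy" (pixels), "extrinsics" (4x4, takes a point from camera to world coordinates). Camera axes: x right, y down, z forward; pixel columns grow to the right and rows downward; lengths in m; the calibration is good to about 2 mm. The wrist camera is an equidistant fisheye: a pixel r from the principal point sees the ray r / f radians off the axis. A picture is of the moment at which its call begins. There is no depth.
- env.sign_off(): hands the job in; it is judged then, once.
The state is a dict: "clock": time; "qpos": joint angles; "dq": joint speeds; "tau": joint torques, N m; "position": TCP position; "tool_rot": TCP orientation; "contact_force": force on the tool from outside, world axes, zero at the start; "wrist_torque": the same for the moment, N m; "opening": opening from 0.0 (shut) to 1.0 (fully open); "finger_force": force on a finger pad.
Only numpy, scipy, OpenCV 4.12 (cv2) and the standard library are available. Lean on these libraries where they do the work, as an engineer would, in place of code of your own. Each camera call takes 0.05 s, during which the arm holds its last target. There are 200 camera calls.

TASK

Lay the three tools into the kit tray in their order of use, starting from the end with the yellow band: the bit block in the first lane, then the plug gauge, then the marker that someone left lying in the first lane. Set each one down gently, lying flat in the middle of its lane and straight along it, either way round, and let go; leave the hex key out, and do not shove or knock over the other things on the bench.

Things in the scene. Friction and masses are not known exactly. Their poses are not given: they have to be found in the camera images.
- tray: Fixed grey kit tray, 216 mm along its own x, 186 mm along its own y; origin: centre of its underside. Floor 5 mm thick; outer walls 5 mm thick, rims 22 mm above the underside. Three lanes side by side along x, 60 mm apart; a tool lies in its lane along the tray's y (176 mm clear between walls). The yellow band marks the end wall at -x, the first end.
- lane1 (a point): Centre of the first lane's floor (next to the yellow end), 5 mm above the tray's underside, axes as the tray's. All lanes: separated by aluminium ribs 4 mm thick and 13 mm high above the floor, which reach only 40 mm in from each side wall, so the middle 96 mm is open for fingers; lane centre to rib face 28 mm, to end wall 43 mm.
- lane2 (a point): Centre of the second (middle) lane's floor, axes as the tray's.
- lane3 (a point): Centre of the third, last lane's floor (farthest from the yellow end), axes as the tray's.
- bits_mid (a point): Loose black bit block, 36 x 110 x 22 mm (x, y, z), about 0.08 kg, lying on the worktop; point at its centre, 11 mm above its underside; long axis along its own y; grasp its 36 mm width.
- gauge_mid (a point): Loose plug gauge (steel grip, a bright plug at each end, one red ring), 129 mm long, 19 mm thick, 0.1 kg, lying on the worktop; point at its centre, 9.5 mm above its underside; long axis along its own y; its hexagonal middle is 16 mm wide, from 3 to 16 mm above its underside.
- pen_mid (a point): Loose white marker with a black cap, 133 mm long, 19 mm wide, 0.02 kg; point at its centre, 9.5 mm above its underside; long axis along its own y; it starts in the first lane of the tray, the wrong one.
- oil_bottle: Bystander: loose yellow oil bottle standing among the tools, 52 mm across, 100 mm to its shoulder, 166 mm high with its red spout. Origin: centre of its underside.
- t_key: Bystander: loose T-handled hex key lying among the tools, 85 x 159 x 16 mm (x, y, z), blue cross handle at its +y end, thin steel shaft. Origin: centre of its underside.
- cutters: Bystander: loose side cutters with red grips, 67 x 128 x 13 mm (x, y, z). Origin: centre of its underside.
- tape_roll: Bystander: loose roll of amber tape, 90 mm across, 24 mm high. Origin: centre of its underside.
- block_terminal: Bystander: loose white terminal block, 22 x 70 x 20 mm (x, y, z). Origin: centre of its underside.
- dial_knob: Bystander: loose grey control knob, 41 mm across, 24 mm high. Origin: centre of its underside.

How it is judged:
By the outcome, as a careful person would: the job done as asked, in the order asked, and still so for the second after the job is handed in, with the robot touching nothing.
It also fails if it takes over 72 s, if anything falls off the work surface, if the arm or the gripper's body presses on something with over 40 N, if the wrist force passes 120 N, or if a joint passes its speed limit or range.

## Working session

There is one attempt and no reset: what is moved stays moved. The work goes in short steps, Python scripts to look and compute and a tool call to move; the robot and the scene stay as the last step left them, time stands still between calls to the robot, and variables do not carry over. Pictures are saved under pics/ and viewed, at most 10 in all, crops included, and the job is handed in when it is done.

Besides the shell and the picture viewer there is one more tool, called as a command line: name --argument value ..., lists and objects as JSON in quotes. arm_command: Moves the arm, as the interface text tells. Its arguments: {"type":"object","properties":{"targets":{"type":"array","items":{"type":"array","items":{"type":"array","items":{"type":"number"}}}},"grip_force":{"type":"number"}},"required":["targets"]}

```bash
mkdir -p pics; cat > h.py <<'E'
import numpy as np, cv2
from station import telemetry, vision, env
def grab(n,save=None):
    f=vision.grab_frame(n)
    if save: cv2.imwrite('pics/'+save,cv2.cvtColor(f['pixels'],cv2.COLOR_RGB2BGR))
    return f
def ray(f,u,v,fish=False):
    x,y=(u-f['cx'])/f['fx'],(v-f['cy'])/f['fy']
    if fish:
        r=np.hypot(x,y); s=np.sin(r)/max(r,1e-9); d=np.array([x*s,y*s,np.cos(r)])
    else: d=np.array([x,y,1.])
    T=np.array(f['extrinsics']); return T[:3,3],T[:3,:3]@d
def onz(f,u,v,z,fish=False):
    o,d=ray(f,u,v,fish); return o+d*(z-o[2])/d[2]
E
python3 - <<'E'
from h import *
f=grab('top','top.png'); grab('side','side.png')
print(np.array(f['extrinsics']).round(3),f['fx'],f['cx'],f['cy'])
s=telemetry.sense(); print(s)
E
```

```text
[[ 0.026 -0.999  0.043  0.51 ]
 [-0.999 -0.027 -0.019  0.069]
 [ 0.02  -0.042 -0.999  1.307]
 [ 0.     0.     0.     1.   ]] 438.2640819424792 282.5309158462602 215.5210808951386
{'clock': 0.1, 'qpos': array([ 1.05618752,  0.38377123,  0.04383071,  1.59946002, -0.01792349,
        1.16122454, -0.04989626]), 'dq': array([ 0.0005253 , -0.00163766,  0.00119438, -0.00532686, -0.00099284,
       -0.00075507, -0.00103865]), 'tau': array([ 3.03773879e-03, -4.34725821e+01,  1.02950010e+00, -2.50453109e+01,
        1.09059369e-02,  5.43149334e-03, -1.01285738e-05]), 'position': array([ 0.26287676, -0.59369812,  0.30258089]), 'tool_rot': array([ 9.78353367e-01,  2.06937582e-01, -3.07563931e-04, -1.19654058e-03]), 'contact_force': array([ 0.16421404,  0.21743254, -0.10062174]), 'wrist_torque': array([ 0.02561722,  0.0207606 , -0.01737618]), 'finger_force': 0.0, 'opening': 1.0015715360535857}
```

View pics/top.png

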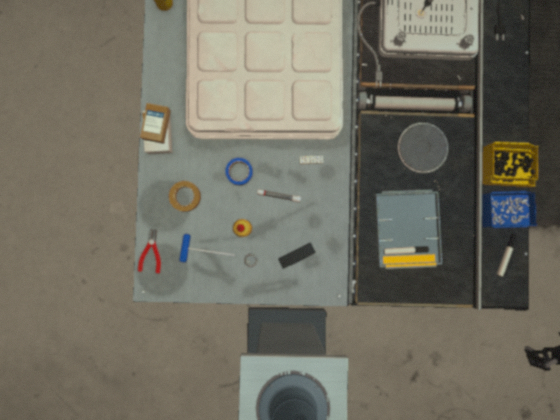

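View pics/side.png

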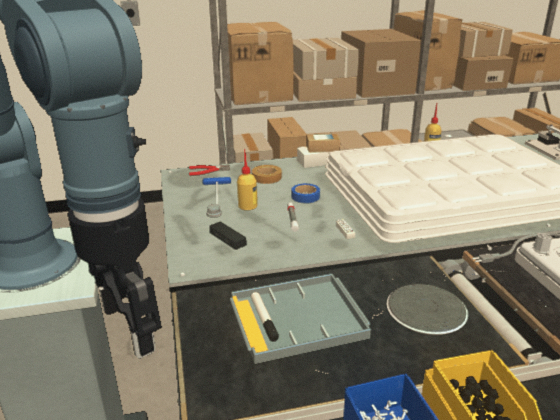

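The top view shows the bit block at (297,255), gauge at (278,195), pen in the tray's first lane at (407,250), yellow band at (410,261), bottle at (242,228), knob at (251,260) and key at (185–235,250). The side view shows the tray at (300,315) and the block at (228,235). Next I'll measure these.

```bash
python3 - <<'E'
from h import *
import itertools
f=grab('top'); s=grab('side')
P=f['pixels']; hsv=cv2.cvtColor(P,cv2.COLOR_RGB2HSV)
def comp(mask,box,n=2):
    m=np.zeros(mask.shape,np.uint8); x0,y0,x1,y1=box; m[y0:y1,x0:x1]=mask[y0:y1,x0:x1]*1
    cs,_=cv2.findContours(m,cv2.RETR_EXTERNAL,cv2.CHAIN_APPROX_NONE)
    for c in sorted(cs,key=cv2.contourArea)[::-1][:n]: yield cv2.contourArea(c),cv2.minAreaRect(c),cv2.boxPoints(cv2.minAreaRect(c))
def show(n,mask,box,z,k=1):
    for a,r,b in comp(mask,box,k):
        w=[onz(f,*p,z)[:2] for p in b]; c=np.mean(w,0)
        e1=w[1]-w[0]; e2=w[2]-w[1]; e=e1 if np.hypot(*e1)>np.hypot(*e2) else e2
        print(n,a,np.round(r[0],1),'c',c.round(4),'len',np.hypot(*e1).round(3),np.hypot(*e2).round(3),'ang',np.degrees(np.arctan2(e[1],e[0])).round(1)%180)
H,S,V=[hsv[...,i].astype(int) for i in range(3)]
show('block',V<60,(270,235,325,280),0.022)
show('blk.lo',V<60,(270,235,325,280),0.0)
tr=(V>85)&(V<255)
for z in (0.,0.022,-.05): show('tray z%g'%z,tr,(362,180,450,280),z)
yb=(S>150)&(H>15)&(H<32)
show('yel',yb,(370,240,450,280),.022); show('bottle',yb,(225,210,260,245),.1)
show('knob?',V<0,(0,0,2,2),0)
print('pix tray',P[215,408],P[262,410],P[251,400],P[250,420],'bench',P[240,300],P[195,265],P[195,278],P[195,295])
cs,_=cv2.findContours((tr[180:280,362:450]*255).astype(np.uint8),0,2)
big=cv2.resize(P[140:290,130:450],None,fx=2.5,fy=2.5,interpolation=cv2.INTER_CUBIC)
cv2.imwrite('pics/topc.png',big[...,::-1])
b2=cv2.resize(s['pixels'][160:370,180:400],None,fx=2.8,fy=2.8,interpolation=cv2.INTER_CUBIC)
cv2.imwrite('pics/sidec.png',b2[...,::-1])
E
```

```text
block 288.0 [296.2 255.4] c [0.4497 0.0013] len 0.099 0.029 ang 117.9
blk.lo 288.0 [296.2 255.4] c [4.486e-01 1.000e-04] len 0.101 0.029 ang 117.9
tray z0 4558.5 [408.6 228.6] c [ 0.5374 -0.3352] len 0.19 0.236 ang 3.4000000000000057
tray z0.022 4558.5 [408.6 228.6] c [ 0.537  -0.3284] len 0.187 0.232 ang 3.4000000000000057
tray z-0.05 4558.5 [408.6 228.6] c [ 0.5385 -0.3507] len 0.197 0.245 ang 3.4000000000000057
yel 456.0 [408.9 260.3] c [ 0.4435 -0.3306] len 0.154 0.031 ang 93.7
bottle 200.0 [242.  227.5] c [0.5261 0.1563] len 0.044 0.041 ang 91.5
pix tray [111 126 127] [191 158  62] [188 186 161] [50 49 43] bench [131 137 131] [106  94  88] [104 105  97] [150 149 137]
```

View pics/topc.png

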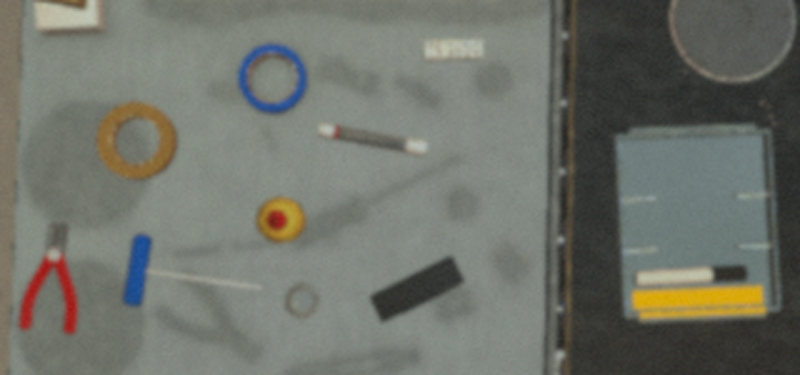

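View pics/sidec.png

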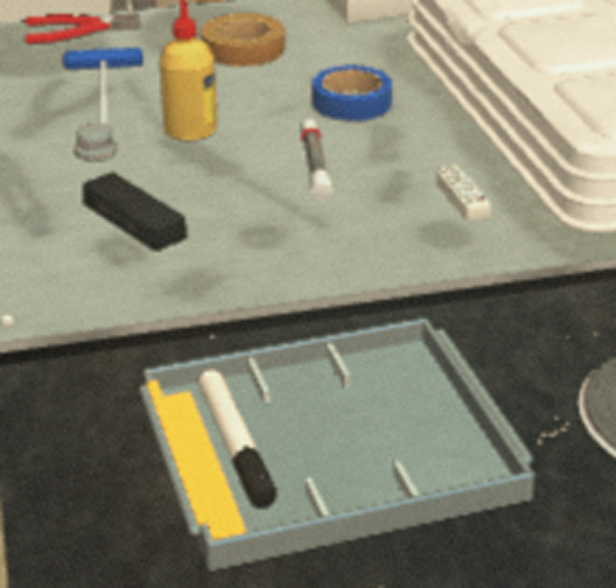

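The crops show the tray with its yellow band near the robot, and the pen in lane 1 with its cap toward -y (top crop centre about (692,274)). The gauge centre is about (373,138) and the block centre about (417,289). I'll triangulate the rib tips, which also gives the tray height.

```bash
cat >> h.py <<'E'
def tri(f,a,g,b):
    o1,d1=ray(f,*a);o2,d2=ray(g,*b)
    t=np.linalg.lstsq(np.c_[d1,-d2],o2-o1,rcond=None)[0]
    p,q=o1+d1*t[0],o2+d2*t[1]; return (p+q)/2,np.linalg.norm(p-q)
def go(target,yaw=None,s=None):
    """remaining world->tool deltas; yaw = wanted direction (deg) of tool y mod 180"""
    from scipy.spatial.transform import Rotation as R
    s=s or telemetry.sense(); M=R.from_quat(s['tool_rot']).as_matrix()
    ya=np.degrees(np.arctan2(M[1,1],M[0,1]))
    d=M.T@(np.array(target)-s['position'])
    print('tool d',d.round(4),'yaw y',ya.round(1), 'twist' ,None if yaw is None else -round((yaw-ya+90)%180-90,1),'pos',s['position'].round(4),'tiltz',M[:,2].round(3))
E
python3 - <<'E'
from h import *
f=grab('top'); g=grab('side')
T=lambda u,v:(u/2.5+130-.3,v/2.5+140-.3)
S=lambda u,v:(u/2.8+180-.3,v/2.8+160-.3)
for n,a,b in [('L1',(658,249),(267,398)),('L2',(655,197),(347,384)),('R1',(740,245),(310,480)),('R2',(738,197),(397,462)),
 ('gaugeA',(322,130),(307,124)),('gaugeB',(425,147),(321,190)),('pencap',(745,273),(262,498)),('penw',(640,278),(208,377)),
 ('blkA',(372,297),(85,183)),('bottle spout',(277,220),(184,10)),('knob',(302,300),(96,130))]:
    p,e=tri(f,T(*a),g,S(*b)); print(n,p.round(4),e.round(4))
go([.45,-.33,.17],4)
grab('wrist','w0.png')
E
```

```text
L1 [ 0.5031 -0.2851  0.0108] 0.0017
L2 [ 0.5636 -0.2807  0.009 ] 0.0042
R1 [ 0.5101 -0.3812  0.0157] 0.0022
R2 [ 0.5681 -0.3782  0.0164] 0.0002
gaugeA [0.6331 0.1174 0.0123] 0.0026
gaugeB [ 0.6158 -0.0052  0.0094] 0.004
pencap [ 0.477  -0.3883  0.0137] 0.0023
penw [ 0.4671 -0.262   0.0186] 0.0044
blkA [0.4257 0.054  0.0104] 0.0261
bottle spout [0.5247 0.1587 0.1242] 0.0008
knob [0.4332 0.1345 0.0223] 0.0012
tool d [ 0.2779 -0.1657  0.1335] yaw y -66.1 twist -70.1 pos [ 0.2631 -0.5941  0.3033] tiltz [-0.     0.001 -1.   ]
```

arm_command --targets '[[[0.18,0.043,-0.0225,0.0147,0],[0.18,0.043,-0.0225,0.0147,0],[0.18,0.043,-0.0225,0.0147,0],[0.18,0.043,-0.0225,0.0147,0],[0.18,0.043,-0.0225,0.0147,0],[0.18,0.043,-0.0225,0.0147,0],[0.18,0.043,-0.0225,0.0147,0],[0.18,0,0,0,-10],[0.18,0,0,0,-10],[0.18,0,0,0,-10],[0.18,0,0,0,-10],[0.18,0,0,0,-10]]]' --grip_force 20

```text
clock: 1.85
position: [0.4746, -0.3286, 0.2011]
tool_rot: [0.798, 0.603, 0.0, 0.0]
contact_force: [0.9, 0.0, 0.2]
opening: 0.59
finger_force: 0.0
```

arm_command --targets '[[[0.18,0,0,0,-10],[0.18,0,0,0,-10],[0.18,0,0,0,0],[0.18,0,0,0,0]]]'

```text
clock: 2.35
position: [0.4746, -0.3286, 0.201]
tool_rot: [0.684, 0.73, -0.0, 0.0]
contact_force: [-0.3, -0.2, -0.4]
opening: 0.594
finger_force: 0.0
```

```bash
python3 - <<'E'
from h import *
f=grab('wrist','w1.png'); print(np.array(f['extrinsics']).round(3),f['fx'],f['cx'],f['cy'])
go([.474,-.328,.20],4); print(telemetry.sense()['opening'])
E
```

```text
[[ 0.998  0.062  0.019  0.469]
 [ 0.065 -0.956 -0.287 -0.255]
 [ 0.001  0.287 -0.958  0.272]
 [ 0.     0.     0.     1.   ]] 325.19226210127806 275.8475713997097 213.82461539138683
tool d [ 0.0006 -0.0006  0.001 ] yaw y 3.8 twist -0.2 pos [ 0.4746 -0.3285  0.201 ] tiltz [ 0. -0. -1.]
0.5904191706976457
```

View pics/w1.png

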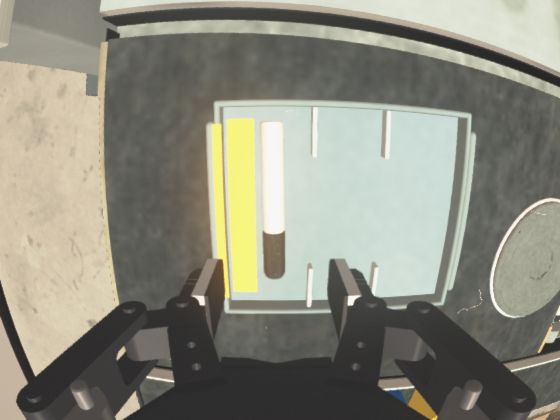

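The wrist view shows the pen from (272,122) to (275,278), and the rib inner tips at (315,157), (386,158), (310,265) and (375,264).

```bash
python3 - <<'E'
from h import *
f=grab('wrist'); P=f['pixels']; g=cv2.cvtColor(P,cv2.COLOR_RGB2GRAY)
for n,(u,v),z in [('L1',(315,157),.018),('L2',(387,158),.018),('R1',(310,265),.018),('R2',(375,264),.018),('pW',(272.5,122),.0145),('pB',(275,278),.0145),('trayLn',(215,103),.022),('trayRn',(470,115),.022),('bl',(227,311),.022),('br',(445,304),.022)]:
    print(n,onz(f,u,v,z,True)[:2].round(4))
# pen edges at rows
for v in (140,160,180,200,220): 
    r=P[v,255:295].astype(int).min(1); on=np.where(r>215)[0]+255; c=on.mean()
    print(v,on.min(),on.max(),onz(f,c,v,.0145,True)[:2].round(4))
for v in (240,255,265):
    on=np.where(g[v,255:295]<100)[0]+255; print(v,on.min(),on.max(),onz(f,on.mean(),v,.0145,True)[:2].round(4))
E
```

```text
L1 [ 0.5015 -0.2821]
L2 [ 0.5609 -0.2774]
R1 [ 0.5064 -0.3748]
R2 [ 0.565  -0.3714]
pW [ 0.4664 -0.2571]
pB [ 0.4771 -0.3911]
trayLn [ 0.4218 -0.2444]
trayRn [ 0.6339 -0.2304]
bl [ 0.4351 -0.4252]
br [ 0.6495 -0.4127]
140 263 282 [ 0.4674 -0.2713]
160 263 282 [ 0.4684 -0.2873]
180 257 283 [ 0.4686 -0.3035]
200 264 283 [ 0.4713 -0.32  ]
220 265 283 [ 0.4728 -0.337 ]Traceback (most recent call last):
  File "<stdin>", line 10, in <module>
    return umr_minimum(a, axis, None, out, keepdims, initial, where)
ValueError: zero-size array to reduction operation minimum which has no identity
```

arm_command --targets '[[[-0.1,0.0045,-0.003,0.02,-0.8],[-0.1,0,0,0.03,0],[-0.1,0,0,0.03,0],[-0.1,0,0,0.02,0],[-0.1,0,0,0.012,0],[-0.1,0,0,0.008,0],[-0.1,0,0,0,0]]]'

```text
clock: 3.32
position: [0.4714, -0.3242, 0.0809]
tool_rot: [0.678, 0.735, 0.0, -0.0]
contact_force: [-0.4, 0.8, -1.2]
opening: 0.449
finger_force: 0.0
```

```bash
python3 - <<'E'
from h import *
grab('wrist','w2.png'); go([.4718,-.324,.081],4.5); s=telemetry.sense(); print(s['opening'],s['contact_force'])
E
```

```text
tool d [0.0004 0.0001 0.0004] yaw y 4.7 twist 0.2 pos [ 0.4717 -0.3244  0.0814] tiltz [ 0.001 -0.    -1.   ]
0.4483718686569677 [ 0.3128557  -0.38281689  0.35368642]
```

View pics/w2.png

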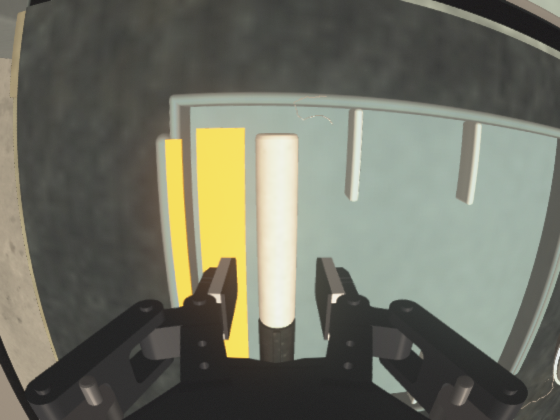

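The pen is centred between the fingers, so I'll close on it.

arm_command --targets '[[[-1,0,0,0,0],[-1,0,0,0,0],[-1,0,0,0,0],[-1,0,0,0,0],[-1,0,0,0,0],[-1,0,0,0,0]]]' --grip_force 25

```text
clock: 4.12
position: [0.4721, -0.3246, 0.082]
tool_rot: [0.678, 0.735, 0.0, 0.001]
contact_force: [-0.8, 1.0, 5.9]
opening: 0.213
finger_force: 26.3
```

arm_command --targets '[[[-1,0,0,-0.01,0],[-1,0,0,-0.02,0],[-1,0,0,-0.02,0],[-1,-0.0035,0.041,0,1],[-1,-0.003,0.041,0,0],[-1,-0.003,0.0406,0,0],[-1,0,0,0,0],[-1,0,0,0,0]]]'

```text
clock: 5.12
position: [0.5937, -0.3252, 0.1316]
tool_rot: [0.684, 0.729, -0.0, -0.0]
contact_force: [-0.2, -0.2, 0.5]
opening: 0.21
finger_force: 25.6
```

```bash
python3 - <<'E'
from h import *
f=grab('wrist','w3.png'); go([.595,-.324,.082],3.7); s=telemetry.sense(); print(s['opening'],s['contact_force'])
E
```

```text
tool d [0.0016 0.0023 0.0492] yaw y 3.6 twist -0.1 pos [ 0.5929 -0.3257  0.1312] tiltz [-0.002 -0.    -1.   ]
0.2096854483617761 [0.37787839 0.27567769 0.03705971]
```

View pics/w3.png

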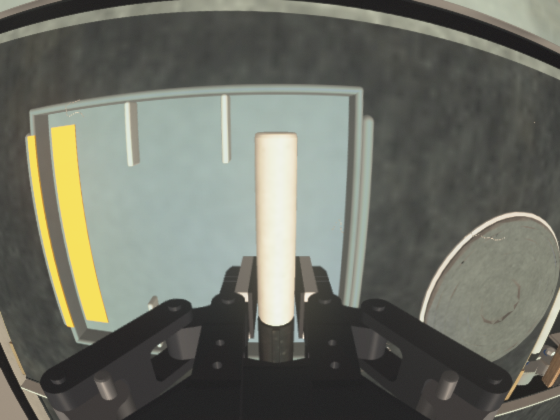

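The pen is held straight. Rib tips show at (131,165) and (226,162), and the tray's inner far corner is near (350,97). I'll use these to recheck the lane.

```bash
python3 - <<'E'
from h import *
f=grab('wrist'); go([.595,-.324,.082],3.7)
for n,(u,v),z in [('L1',(132,165),.018),('L2',(226,162),.018),('L2b',(225,96),.018),('cornerOut',(362,88),.022),('cornerOutL',(30,111),.022),('wallout',(356,300),.022),('penend',(276,133),.064),('pen',(276,230),.064)]:
    print(n,onz(f,u,v,z,True)[:2].round(4))
E
```

```text
tool d [0.0018 0.0026 0.0491] yaw y 3.6 twist -0.1 pos [ 0.5926 -0.3259  0.1311] tiltz [-0.002 -0.    -1.   ]
L1 [ 0.5014 -0.2814]
L2 [ 0.5602 -0.2777]
L2b [ 0.5579 -0.24  ]
cornerOut [ 0.6336 -0.23  ]
cornerOutL [ 0.4212 -0.2441]
wallout [ 0.647  -0.3615]
penend [ 0.5876 -0.2577]
pen [ 0.5903 -0.3006]
```

arm_command --targets '[[[-1,0.001,0.0017,0.015,0],[-1,0,0,0.015,0],[-1,0,0,0.01,0],[-1,0,0,0.005,0],[-1,0,0,0.003,0],[-1,0,0,0.001,0],[-1,0,0,0,0]]]'

```text
clock: 6.1
position: [0.5962, -0.3241, 0.0824]
tool_rot: [0.684, 0.729, 0.0, 0.0]
contact_force: [0.4, -0.0, -0.2]
opening: 0.212
finger_force: 25.6
```

arm_command --targets '[[[-1,0,0,0.001,0],[-1,0,0,0,0],[-0.5,0,0,0,0],[-0.4,0,0,0,0],[-0.2,0,0,0,0],[-0.1,0,0,0,0],[-0.1,0,0,0,0],[-0.1,0,0,-0.02,0],[-0.1,0,0,-0.04,0],[-0.1,0,0,-0.05,0],[-0.1,0,0,0,0],[-0.1,0,0,0,0]]]'

```text
clock: 7.6
position: [0.596, -0.324, 0.1923]
tool_rot: [0.684, 0.729, 0.0, 0.001]
contact_force: [0.4, -0.1, -0.4]
opening: 0.453
finger_force: 0.0
```

```bash
python3 - <<'E'
from h import *
f=grab('wrist','w4.png'); go([.45,0,.2],28)
E
```

```text
tool d [ 0.3324 -0.1241 -0.009 ] yaw y 3.7 twist -24.3 pos [ 0.5952 -0.3238  0.1907] tiltz [-0.001  0.    -1.   ]
```

View pics/w4.png

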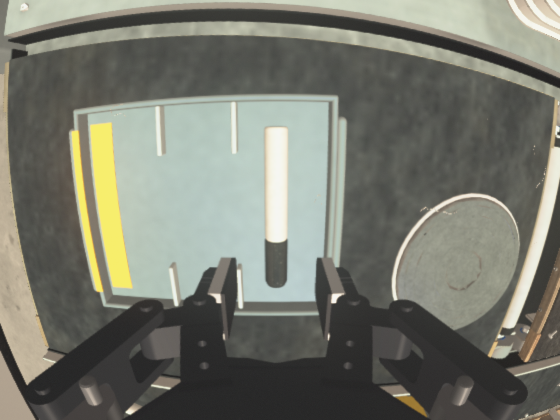

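The pen lies in lane 3, from (276,126) to (276,287), released and parallel to the rib. Now to the block.

arm_command --targets '[[[0.4,0.0416,-0.0155,-0.005,0],[0.4,0.0416,-0.0155,-0.004,0],[0.4,0.0416,-0.0155,0,0],[0.4,0.0416,-0.0155,0,0],[0.4,0.0416,-0.0155,0,0],[0.4,0.0416,-0.0155,0,0],[0.4,0.0416,-0.0155,0,0],[0.4,0.0416,-0.0155,0,0],[0.4,0,0,0,-8],[0.4,0,0,0,-8],[0.4,0,0,0,-8],[0.4,0,0,0,0]]]'

```text
clock: 9.15
position: [0.4496, 0.0001, 0.1988]
tool_rot: [0.518, 0.855, -0.001, -0.001]
contact_force: [0.2, 0.5, 1.1]
opening: 0.698
finger_force: 0.0
```

```bash
cat >> h.py <<'E'
def wblob(f,mask,z,minA=300):
    cs,_=cv2.findContours(mask.astype(np.uint8),0,1)
    for c in cs:
        if cv2.contourArea(c)<minA: continue
        w=np.array([onz(f,*p,z,True)[:2] for p in c[:,0]]).astype(np.float32)
        b=cv2.boxPoints(cv2.minAreaRect(w*1000))/1000
        e=[b[1]-b[0],b[2]-b[1]]; L=[np.hypot(*x) for x in e]; m=e[int(np.argmax(L))]
        print('blob c',b.mean(0).round(4),'LxW',np.round(sorted(L)[::-1],4),'ang',round(float(np.degrees(np.arctan2(m[1],m[0]))%180),1),'px',c[:,0].min(0),c[:,0].max(0))
E
python3 - <<'E'
from h import *
f=grab('wrist','w5.png'); go([.45,0,.1],28)
wg=cv2.cvtColor(f['pixels'],cv2.COLOR_RGB2GRAY)
for t in (60,75): wblob(f,wg<t,.022)
E
```

```text
tool d [-0.0003  0.0003  0.099 ] yaw y 27.5 twist -0.5 pos [4.499e-01 1.000e-04 1.990e-01] tiltz [-0.003  0.    -1.   ]
blob c [ 0.5433 -0.1897] LxW [0.9363 0.3394] ang 28.0 px [ 11 262] [541 419]
blob c [ 0.5445 -0.1907] LxW [0.939  0.3437] ang 27.7 px [ 10 261] [541 419]
blob c [0.4395 0.0139] LxW [0.081  0.0322] ang 117.2 px [253 142] [295 242]
blob c [0.6482 0.1737] LxW [0.0687 0.0269] ang 87.3 px [526 133] [559 188]
```

View pics/w5.png

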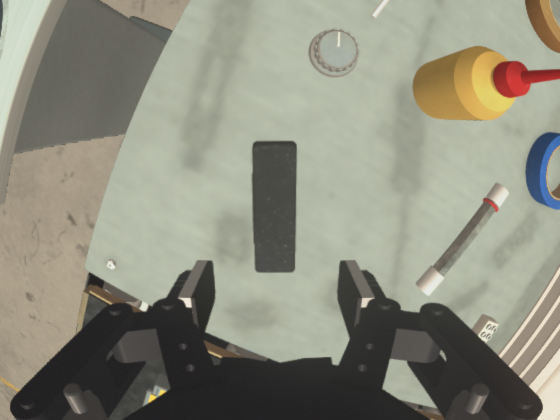

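The block is at px (253–297, 142–272), and the gauge runs from (499,187) to (429,288), with its ring at (491,204).

```bash
python3 - <<'E'
from h import *
f=grab('wrist'); go([.45,0,.1],28)
for n,(u,v),z in [('bT',(274.5,145),.022),('bB',(275,272),.022),('bl',(254,205),.022),('br',(296.5,205),.022),('gA',(500,184),.0095),('gB',(428,291),.0095),('hexA',(488,209),.0095),('hexB',(440,272),.0095)]:
    print(n,onz(f,u,v,z,True)[:2].round(4))
g=cv2.cvtColor(f['pixels'],cv2.COLOR_RGB2GRAY)
m=(g<75).astype(np.uint8); m[258:]=0; wblob(f,m,.022)
E
```

```text
tool d [-0.0001  0.0001  0.0992] yaw y 27.5 twist -0.5 pos [4.501e-01 1.000e-04 1.992e-01] tiltz [-0.002  0.    -1.   ]
bT [0.4229 0.0479]
bB [ 0.4722 -0.046 ]
bl [ 0.4303 -0.0015]
br [0.4601 0.0141]
gA [0.6293 0.1239]
gB [ 0.6225 -0.0043]
hexA [0.6312 0.0964]
hexB [0.6213 0.0184]
blob c [0.4395 0.0141] LxW [0.0804 0.032 ] ang 116.6 px [253 142] [294 241]
blob c [0.648  0.1747] LxW [0.0675 0.0271] ang 85.7 px [526 132] [559 186]
```

arm_command --targets '[[[0.4,0.002,-0.0017,0.02,0],[0.4,0,0,0.03,0],[0.4,0,0,0.03,0],[0.4,0,0,0.025,0],[0.4,0,0,0.013,0],[0.4,0,0,0.008,0],[0.4,0,0,0,0],[-1,0,0,0,0],[-1,0,0,0,0],[-1,0,0,0,0],[-1,0,0,0,0],[-1,0,0,0,0]]]' --grip_force 25

```text
clock: 10.75
position: [0.4492, 0.0012, 0.0748]
tool_rot: [0.517, 0.856, 0.0, 0.001]
contact_force: [0.6, -0.0, 6.5]
opening: 0.415
finger_force: 27.3
```

arm_command --targets '[[[-1,0,0,0,0],[-1,0,0,0,0]]]'

```text
clock: 11.0
position: [0.4493, 0.0012, 0.0749]
tool_rot: [0.517, 0.856, 0.0, 0.001]
contact_force: [-0.2, -0.2, 7.1]
opening: 0.414
finger_force: 27.3
```

arm_command --targets '[[[-1,0,0,-0.01,0],[-1,0,0,-0.03,0],[-1,-0.0384,-0.0164,-0.03,0],[-1,-0.0384,-0.0164,0,0],[-1,-0.0384,-0.0164,0,0],[-1,-0.0384,-0.0164,0,0],[-1,-0.0384,-0.0164,0,0],[-1,-0.0384,-0.0164,0,0],[-1,-0.0384,-0.0164,0,0],[-1,-0.0384,-0.0164,0,8],[-1,0,0,0,8],[-1,0,0,0,8]]]'

```text
clock: 12.5
position: [0.4741, -0.3325, 0.1438]
tool_rot: [0.686, 0.727, 0.0, -0.0]
contact_force: [0.0, 0.4, -0.5]
opening: 0.415
finger_force: 26.4
```

arm_command --targets '[[[-1,0,0,0,0],[-1,0,0,0,0]]]'

```text
clock: 12.75
position: [0.4747, -0.3315, 0.144]
tool_rot: [0.683, 0.73, 0.0, -0.0]
contact_force: [-0.0, -1.2, -1.2]
opening: 0.419
finger_force: 26.4
```

```bash
python3 - <<'E'
from h import *
f=grab('wrist','w6.png'); go([.474,-.332,.079],3.7)
g=cv2.cvtColor(f['pixels'],cv2.COLOR_RGB2GRAY)
s=telemetry.sense(); print(s['opening'],s['contact_force'])
m=(g<75).astype(np.uint8); m[:100]=0; m[235:]=0; m[:,:200]=0; m[:,350:]=0
wblob(f,m,s['position'][2]-.075+.022)
# rows of dark span
for v in range(60,240,15):
    on=np.where(g[v,200:340]<75)[0]+200; print(v,(on.min(),on.max()) if len(on) else None,end=' ')
E
```

```text
tool d [-0.0005 -0.0008  0.065 ] yaw y 3.8 twist 0.1 pos [ 0.4748 -0.3315  0.144 ] tiltz [-0.  0. -1.]
0.41493080299676843 [-0.25360888  0.02209474  0.37069293]
60 None 75 None 90 None 105 None 120 None 135 None 150 None 165 None 180 None 195 None 210 None 225 None
```

```bash
python3 - <<'E'
import cv2
g=cv2.imread('pics/w6.png',0)
print(g[60:300:10,275]); print(g[200,180:380:8]); print(g[160,180:380:8])
E
```

```text
[ 99 105 111 185 217 217 217 219 219 220 202  85 100  98  96  94  92  93
  94  92  89  88  87  86]
[117 117 228 232 198 232 232 111 109 103 102  99  96  94  93  98  95 106
 214 215 216 213 216 216 214]
[107 186 232 232 224 232 232 232 231 213 208 204 202 202 202 207 209 214
 244 218 216 214 216 218 219]
```

View pics/w6.png

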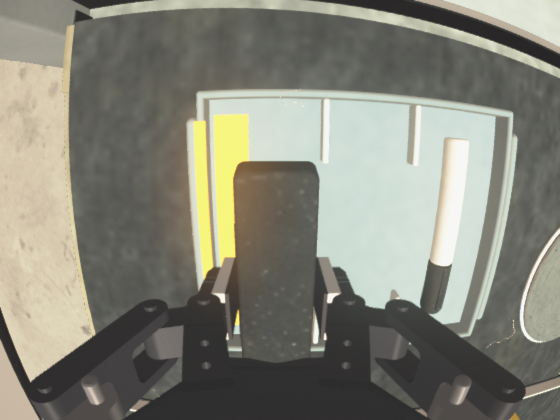

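The block is held straight: its top end edge is at about (276,166), and the rib tips are at (325,163) and (414,163). The pen sits to the right in lane 3.

```bash
python3 - <<'E'
from h import *
f=grab('wrist')
p=onz(f,276,167,.091,True); print('blk end',p, 'centre',p[:2]+55e-3*np.array([.0645,-.998]))
X=np.array([.998,.0645]);Y=np.array([-.0645,.998])
for q,a,b in [((325.5,163),-.03,.048),((414,164),.03,.048)]:
    w=onz(f,*q,.018,True)[:2]; print('tray c',(w-a*X-b*Y).round(4))
for q,a,b in [((197,93),-.108,.093),((513,114),.108,.093)]:
    w=onz(f,*q,.022,True)[:2]; print('tray c',(w-a*X-b*Y).round(4))
E
```

```text
blk end [ 0.47018041 -0.27586881  0.091     ] centre [ 0.47372791 -0.33075881]
tray c [ 0.5341 -0.3279]
tray c [ 0.5329 -0.3268]
tray c [ 0.5351 -0.3296]
tray c [ 0.5337 -0.3303]
```

arm_command --targets '[[[-1,-0.001,-0.0004,0.02,0],[-1,0,0,0.02,0],[-1,0,0,0.013,0],[-1,0,0,0.006,0],[-1,0,0,0.003,0],[-1,0,0,0.001,0],[-1,0,0,0,0]]]'

```text
clock: 13.72
position: [0.475, -0.3331, 0.0815]
tool_rot: [0.684, 0.729, 0.0, 0.001]
contact_force: [-0.9, -0.7, -1.4]
opening: 0.416
finger_force: 26.4
```

arm_command --targets '[[[-1,0,0,0.001,0],[-1,0,0,0.0005,0],[-1,0,0,0,0]]]'

```text
clock: 14.1
position: [0.4747, -0.333, 0.0799]
tool_rot: [0.684, 0.729, -0.0, 0.0]
contact_force: [-0.6, -0.3, 1.5]
opening: 0.418
finger_force: 26.7
```

Touching. I'll release it and lift.

arm_command --targets '[[[-0.12,0,0,0,0],[-0.06,0,0,0,0],[0.02,0,0,0,0],[0.1,0,0,0,0],[0.1,0,0,0,0],[0.1,0,0,-0.02,0],[0.1,0,0,-0.04,0],[0.1,0,0,-0.06,0],[0.1,0,0,0,0],[0.1,0,0,0,0]]]'

```text
clock: 15.35
position: [0.4747, -0.333, 0.2008]
tool_rot: [0.684, 0.729, 0.0, 0.001]
contact_force: [0.3, -0.1, 0.9]
opening: 0.548
finger_force: 0.0
```

```bash
python3 - <<'E'
from h import *
f=grab('wrist','w7.png'); go([.626,.058,.2],-8)
g=cv2.cvtColor(f['pixels'],cv2.COLOR_RGB2GRAY).astype(int)
# block (z .027) and pen (z .0145)
m=(g<120).astype(np.uint8); m[:110]=0; m[262:]=0; m[:,:225]=0; m[:,330:]=0
wblob(f,m,.027)
for v in (135,150,165,180,195,210,225,240): 
    on=np.where(g[v,236:320]<120)[0]+236
    if len(on): print(v,on.min(),on.max(),onz(f,(on.min()+on.max())/2,v,.027,True)[:2].round(4))
E
```

```text
tool d [ 0.38    0.1768 -0.0006] yaw y 3.7 twist 11.7 pos [ 0.474  -0.3326  0.1994] tiltz [-0.001  0.    -1.   ]
blob c [ 0.473  -0.3248] LxW [0.0969 0.0329] ang 93.6 px [254 142] [297 261]
150 255 297 [ 0.4709 -0.2825]
165 255 296 [ 0.4713 -0.294 ]
180 254 296 [ 0.4716 -0.3056]
195 254 296 [ 0.4724 -0.3173]
210 255 296 [ 0.4735 -0.3293]
225 255 295 [ 0.4739 -0.3417]
240 255 295 [ 0.4747 -0.3545]
```

The block sits centred and straight in lane 1. Now the gauge.

arm_command --targets '[[[0.1,0.038,0.0177,0,0],[0.1,0.038,0.0177,0,0],[0.1,0.038,0.0177,0,0],[0.1,0.038,0.0177,0,0],[0.1,0.038,0.0177,0,0],[0.1,0.038,0.0177,0,0],[0.1,0.038,0.0177,0,0],[0.1,0.038,0.0177,0,0],[0.1,0.038,0.0177,0,0],[0.1,0.038,0.0177,0,0],[0.1,0,0,0,10],[0.1,0,0,0,1.5]]]'

```text
clock: 16.9
position: [0.6256, 0.0583, 0.1975]
tool_rot: [0.753, 0.658, -0.002, -0.001]
contact_force: [0.5, -0.3, 0.6]
opening: 0.548
finger_force: 0.0
```

arm_command --targets '[[[0.1,0,0,0,0],[0.1,0,0,0,0]]]'

```text
clock: 17.15
position: [0.6265, 0.0565, 0.199]
tool_rot: [0.754, 0.657, -0.001, -0.0]
contact_force: [-0.1, -0.3, 0.0]
opening: 0.551
finger_force: 0.0
```

```bash
python3 - <<'E'
from h import *
f=grab('wrist','w8.png'); go([.626,.058,.076],-8)
g=cv2.cvtColor(f['pixels'],cv2.COLOR_RGB2GRAY).astype(int)
bg=np.median(g[130:260,230:330]); print('bg',bg)
d=np.abs(f['pixels'].astype(int)-np.median(f['pixels'][130:260,230:330].reshape(-1,3),0)).max(2)
for v in range(100,310,10):
    on=np.where(d[v,235:325]>30)[0]+235
    if len(on): print(v,on.min(),on.max(),g[v,int(on.mean())],onz(f,(on.min()+on.max())/2,v,.0095,True)[:2].round(4))
E
```

```text
tool d [ 0.0013 -0.0007  0.1232] yaw y -7.8 twist 0.2 pos [0.6266 0.0566 0.1992] tiltz [-0.001 -0.    -1.   ]
bg 174.0
130 264 283 219 [0.6323 0.1214]
140 264 284 225 [0.6316 0.1134]
150 267 284 226 [0.6317 0.1052]
160 264 283 133 [0.629  0.0974]
170 264 283 140 [0.6278 0.0893]
180 264 282 153 [0.6263 0.0812]
190 264 282 157 [0.6251 0.073 ]
200 264 282 135 [0.624  0.0646]
210 263 282 138 [0.6224 0.0562]
220 263 281 132 [0.6207 0.0476]
230 263 281 130 [0.6195 0.0387]
240 263 281 124 [0.6182 0.0297]
250 263 281 139 [0.6169 0.0205]
260 262 282 224 [0.6155 0.011 ]
270 262 324 226 [ 0.6327 -0.0014]
280 266 324 224 [ 0.6333 -0.0117]
290 323 324 121 [ 0.6582 -0.0263]
300 324 324 138 [ 0.6579 -0.0374]
```

arm_command --targets '[[[0.1,0.0016,-0.0041,0.02,1.1],[0.1,0,0,0.03,0],[0.1,0,0,0.03,0],[0.1,0,0,0.022,0],[0.1,0,0,0.013,0],[0.1,0,0,0.008,0],[0.1,0,0,0,0],[-1,0,0,0,0],[-1,0,0,0,0],[-1,0,0,0,0],[-1,0,0,0,0],[-1,0,0,0,0]]]' --grip_force 30

```text
clock: 18.7
position: [0.6238, 0.0601, 0.0775]
tool_rot: [0.76, 0.65, 0.001, 0.001]
contact_force: [-0.6, -0.1, 4.7]
opening: 0.16
finger_force: 29.5
```

arm_command --targets '[[[-1,0,0,0,0],[-1,0,0,0,0]]]'

```text
clock: 18.95
position: [0.6238, 0.06, 0.0775]
tool_rot: [0.76, 0.65, 0.001, 0.001]
contact_force: [-0.3, 0.6, 4.9]
opening: 0.164
finger_force: 29.5
```

arm_command --targets '[[[-1,0,0,-0.005,0],[-1,0,0,-0.015,0],[-1,0,0,-0.02,0],[-1,0,0,-0.02,0],[-1,0,0,0,0],[-1,0,0,0,0]]]'

```text
clock: 19.7
position: [0.6228, 0.0597, 0.1367]
tool_rot: [0.76, 0.65, -0.0, 0.0]
contact_force: [-0.4, 0.1, -1.2]
opening: 0.165
finger_force: 29.4
```

```bash
cat > gm.py <<'E'
from h import *
import sys
f=grab('wrist',sys.argv[1]); go([.534,-.328,.0825],3.7)
s=telemetry.sense(); print(s['opening'],s['finger_force'])
g=cv2.cvtColor(f['pixels'],cv2.COLOR_RGB2GRAY).astype(int)
z=s['position'][2]-.0775+.0095
hsv=cv2.cvtColor(f['pixels'],cv2.COLOR_RGB2HSV); red=((hsv[...,1]>110)&((hsv[...,0]<8)|(hsv[...,0]>172)))
red[:, :235]=0; red[:,325:]=0; yy,xx=np.where(red[90:300]); print('red',xx.mean(),yy.mean()+90,len(xx))
for v in range(110,300,8): print(v,g[v,255:300:4])
E
python3 gm.py w9.png
```

```text
tool d [-0.3967 -0.0271  0.0537] yaw y -8.9 twist -12.6 pos [0.6224 0.0597 0.136 ] tiltz [-0.001 -0.    -1.   ]
0.16199059730341928 29.382215291261673
red 275.5480769230769 195.83333333333331 312
110 [179 179 179 180 180 181 180 179 179 178 178 177]
118 [181 181 180 181 180 180 179 178 178 179 178 178]
126 [176 178 179 180 179 179 178 177 177 178 178 178]
134 [180 180 180 180 181 180 179 180 179 181 181 178]
142 [183 181 178 177 178 179 178 179 180 182 184 183]
150 [159 164 196 214 223 230 230 230 225 214 188 181]
158 [151 166 198 216 224 230 230 230 225 216 189 182]
166 [163 169 202 217 226 230 231 230 226 217 189 181]
174 [166 171 204 220 226 230 231 230 228 219 194 179]
182 [161 173 206 219 226 228 230 230 227 220 195 178]
190 [ 99  88  99 154 165 176 167 152 129 104  85 178]
198 [175 105 113 116 117 118 119 118 118 117 165 180]
206 [183  94  96 139 133 137 136 136 128 123 179 178]
214 [178  94  99 136 136 132 136 142 131 127 175 175]
222 [177  96  97 144 143 142 144 144 131 123 175 176]
230 [179  97  94 147 148 148 152 150 126 119 179 180]
238 [177  96  93 150 151 153 148 147 123 120 178 179]
246 [178 105  95 129 139 144 154 164 124 127 175 175]
254 [177 113  86 141 155 158 159 157 113 115 179 178]
262 [104  54  87 135 145 153 162 158 118  81  85 105]
270 [ 97  51  87 126 135 134 135 141 121  75  56 103]
278 [ 72  51  89 122 133 139 139 138 119  65  50 102]
286 [ 51  51  87 118 139 145 146 149 119  60  48 100]
294 [ 78  49  84 111 132 134 133 138 116  51  76 195]
```

arm_command --targets '[[[-1,-0.0397,-0.0027,0,0],[-1,-0.0397,-0.0027,0,0],[-1,-0.0397,-0.0027,0,0],[-1,-0.0397,-0.0027,0,0],[-1,-0.0397,-0.0027,0,0],[-1,-0.0397,-0.0027,0,0],[-1,-0.0397,-0.0027,0,0],[-1,-0.0397,-0.0027,0,0],[-1,-0.0397,-0.0027,0,0],[-1,-0.0397,-0.0027,0,-6.3],[-1,0,0,0,-6.3],[-1,0,0,0,0]]]'

```text
clock: 21.25
position: [0.5337, -0.3284, 0.1352]
tool_rot: [0.685, 0.729, -0.0, -0.001]
contact_force: [0.5, -0.2, -1.5]
opening: 0.167
finger_force: 29.4
```

```bash
python3 - <<'E'
from h import *
f=grab('wrist','w10.png'); go([.534,-.328,.0825],3.7); s=telemetry.sense(); print(s['opening'])
g=cv2.cvtColor(f['pixels'],cv2.COLOR_RGB2GRAY).astype(int)
for v in (142,146,150,158,170,180): print(v,g[v,255:300:4])
X=np.array([.998,.0645]);Y=np.array([-.0645,.998])
for v in (143,146,149):
    p=onz(f,277,v,s['position'][2]-.068,True)[:2]; r=p-s['position'][:2]; print(p.round(4),'rel tcp',(r@X).round(4),(r@Y).round(4))
for u in range(150,420,1):
    pass
print(g[130,150:420:3])
E
```

```text
tool d [-0.0007 -0.0003  0.0529] yaw y 3.6 twist -0.1 pos [ 0.5343 -0.3273  0.1354] tiltz [-0.001  0.002 -1.   ]
0.16124952742872092
142 [176 175 174 176 176 176 175 175 175 176 178 179]
146 [159 166 183 191 187 191 191 204 204 197 179 178]
150 [166 189 219 232 236 240 239 238 234 222 193 178]
158 [157 192 221 232 237 240 240 239 235 225 195 180]
170 [169 197 224 234 238 240 240 239 237 227 200 184]
180 [170 201 226 235 237 239 240 239 238 230 204 180]
[ 0.5292 -0.2645] rel tcp -0.001 0.063
[ 0.5293 -0.2658] rel tcp -0.001 0.0618
[ 0.5294 -0.2671] rel tcp -0.0011 0.0605
[219 219 180 180 178 177 178 178 178 178 177 178 179 179 179 177 177 177
 178 178 179 177 177 177 171 230 219 154 176 177 176 176 177 177 177 176
 175 174 175 176 177 178 180 179 180 179 177 176 177 177 176 177 179 179
 178 179 179 179 138 194 231 198 180 181 182 182 181 181 182 181 181 181
 178 161 156 158 163 169 173 178 182 182 181 181 181 183 182 182 182 180]
```

arm_command --targets '[[[-1,0.001,0,0.018,0],[-1,0,0,0.015,0],[-1,0,0,0.01,0],[-1,0,0,0.005,0],[-1,0,0,0.003,0],[-1,0,0,0.001,0],[-1,0,0,0,0]]]'

```text
clock: 22.18
position: [0.5349, -0.3274, 0.0849]
tool_rot: [0.684, 0.729, 0.0, 0.0]
contact_force: [-0.8, 0.6, -1.5]
opening: 0.161
finger_force: 29.4
```

arm_command --targets '[[[-1,0,0,0.0007,0],[-1,0,0,0,0]]]'

```text
clock: 22.42
position: [0.5347, -0.3272, 0.084]
tool_rot: [0.684, 0.729, 0.0, 0.0]
contact_force: [-0.2, -1.0, -2.0]
opening: 0.164
finger_force: 29.4
```

arm_command --targets '[[[-1,0,0,0.0007,0],[-1,0,0,0.0007,0],[-1,0,0,0.0003,0],[-1,0,0,0,0]]]'

```text
clock: 22.92
position: [0.5348, -0.3272, 0.0826]
tool_rot: [0.684, 0.729, -0.0, 0.0]
contact_force: [-2.0, 1.0, 3.5]
opening: 0.163
finger_force: 29.8
```

arm_command --targets '[[[-0.6,0,0,0,0],[-0.5,0,0,0,0],[-0.35,0,0,0,0],[-0.25,0,0,0,0],[-0.25,0,0,0,0],[-0.25,0,0,-0.015,0],[-0.25,0,0,-0.03,0],[-0.25,0,0,-0.05,0],[-0.25,0,0,-0.05,0],[-0.25,0,0,0,0],[-0.25,0,0,0,0]]]'

```text
clock: 24.3
position: [0.5345, -0.3271, 0.2278]
tool_rot: [0.684, 0.729, -0.0, 0.0]
contact_force: [-0.8, 0.2, -1.4]
opening: 0.377
finger_force: 0.0
```

```bash
cat > chk.py <<'E'
from h import *
f=grab('wrist','w11.png'); s=telemetry.sense(); print(s['position'],s['opening'])
C=np.array([.534,-.328]);X=np.array([.998,.0645]);Y=np.array([-.0645,.998])
T=np.array(f['extrinsics']); 
def proj(p):
    c=T[:3,:3].T@(p-T[:3,3]); th=np.arctan2(np.hypot(*c[:2]),c[2]); r=np.hypot(*c[:2]); return f['cx']+f['fx']*th*c[0]/r, f['cy']+f['fy']*th*c[1]/r
# rectify the tray to 2 px/mm at each tool's plane, print left/right edges per y
for n,lx,z,w in [('block',-60,.027,30),('gauge',0,.0145,22),('pen',60,.0145,22)]:
    xs=np.arange(lx-w,lx+w,.5); ys=np.arange(75,-80,-.5)
    m=np.array([[proj(np.r_[C+X*x/1e3+Y*y/1e3,z]) for x in xs] for y in ys],np.float32)
    im=cv2.remap(f['pixels'],m[...,0],m[...,1],1).astype(int)
    bg=np.median(im[:8].reshape(-1,3),0); d=np.abs(im-bg).max(2)>28
    print(n,'tray-x centres by y:',end=' ')
    for y in (60,50,40,30,20,0,-20,-40,-50,-60):
        on=xs[d[int((75-y)/.5)]]
        if len(on): print(y,(round((on.min()+on.max())/2,1),on.max()-on.min()),end=' ')
    col=d[:,abs(xs-lx)<4].mean(1)>.6; yy=ys[col]; print('\n  y range',yy.max(),yy.min())
E
python3 chk.py
```

```text
[ 0.53384746 -0.32683785  0.22643667] 0.38006025975031077
block tray-x centres by y: 60 (np.float64(-60.2), np.float64(59.5)) 50 (np.float64(-60.2), np.float64(59.5)) 40 (np.float64(-64.8), np.float64(50.5)) 30 (np.float64(-64.8), np.float64(50.5)) 20 (np.float64(-64.8), np.float64(50.5)) 0 (np.float64(-64.8), np.float64(50.5)) -20 (np.float64(-64.8), np.float64(50.5)) -40 (np.float64(-64.8), np.float64(50.5)) -50 (np.float64(-60.5), np.float64(59.0)) -60 (np.float64(-60.5), np.float64(59.0)) 
  y range 56.5 -79.5
gauge tray-x centres by y: 60 (np.float64(0.2), np.float64(14.5)) 50 (np.float64(0.2), np.float64(15.5)) 40 (np.float64(-0.5), np.float64(16.0)) 30 (np.float64(-0.5), np.float64(16.0)) 20 (np.float64(-0.5), np.float64(16.0)) 0 (np.float64(-0.5), np.float64(16.0)) -20 (np.float64(-0.5), np.float64(16.0)) -40 (np.float64(-0.5), np.float64(17.0)) -50 (np.float64(0.5), np.float64(16.0)) -60 (np.float64(0.2), np.float64(16.5)) 
  y range 63.5 -69.5
pen tray-x centres by y: 60 (np.float64(61.5), np.float64(18.0)) 50 (np.float64(61.5), np.float64(18.0)) 40 (np.float64(61.5), np.float64(18.0)) 30 (np.float64(61.5), np.float64(18.0)) 20 (np.float64(61.8), np.float64(17.5)) 0 (np.float64(61.8), np.float64(17.5)) -20 (np.float64(61.5), np.float64(18.0)) -40 (np.float64(61.5), np.float64(20.0)) -50 (np.float64(61.5), np.float64(20.0)) -60 (np.float64(54.5), np.float64(33.0)) 
  y range 67.5 -79.5
```

All three are centred within about 1.5 mm, straight and released, and the arm is clear. Handing in.

```bash
python3 -c "
from station import env
print(env.sign_off())"
```

```text
the job is handed in; nothing more can be done
None
```

I handed the job in at about 24 s. The bit block is in lane 1, the plug gauge in lane 2 and the marker in lane 3, each straight, released and within about 1.5 mm of its lane's centreline; I left the hex key and the other bench items alone, but took no final picture of the bench.

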